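# Swing the tray guide rail over to the blue mark

### The arm

A 7-joint arm with a two-finger parallel gripper is mounted at the origin on the work surface. World frame = base frame: x ahead of the robot, y to its left, z up, the work surface at z = 0. Lengths are in m, angles in rad, forces in N, time in s.
With the tool pointing down it reaches from about 0.4 to 0.85 m from the base axis. Payload 10.4 kg.
Tool frame: the origin (TCP) lies at the very end of the fingers, on their centre line; the grasp point (between the pads) lies 19 mm behind it; z points along the fingers, y is the line along which they close (so a half turn about z gives the same grasp; the last joint's range is limited). The gripper opens to 87 mm and grips with 3 to 60 N. Pads are 19 mm wide; open, the fingers measure 117 mm over their backs; the gripper's body (75 mm by 190 mm) begins 51 mm behind the grasp point.
Start: joints at [-1.246, 0.332, -0.065, 1.46, 0.022, 1.35, -0.088], TCP at [0.213, 0.588, 0.193] pointing down, gripper open.
Joint ranges: [-2.6, 2.6], [-0.5, 2.12], [-1.47, 1.34], [0.16, 2.42], [-1.27, 4.41], [0.06, 2.06], [-2.6, 2.6]. Speed limits (rad/s): [2.22, 2.22, 2.79, 2.79, 3.14, 3.14, 3.14].

### API

Orientations are given as a unit quaternion [x, y, z, w].
In Python, from bench import * gives the robot as it stands.
- The arm moves only by the tool step_arm, never from a script. Its arguments are lists of equal length, an entry for each row: "delta_pos": the shift along the world's x, y, z in units of 25 mm (1.0 is 25 mm), a list of three; "turn": the turn about the world's z in units of 0.12 rad (1.0 is 0.12 rad). In form: {"delta_pos": [[tx, ty, tz], ...], "turn": [turn, ...]}. A call has 1 to 12 rows; each row shifts and turns the commanded pose from where the row before left it; what a row does not reach is not made up. A row lasts 1/10 s, in which the tool goes at most 50 mm and 8.59 degrees, less where a joint would pass 70% of its speed; a pose out of reach is approached as far as the arm can. A call with a number of a shift or a turn outside -1 to 1 is refused whole. A call with a gripper value outside its range is refused whole. "grip" is the closure, from 0 (fully open) to 1 (shut), set as the call begins (left out, the last holds). The fingers move at their own pace and stop on an object; "newtons" is the grip in N (left out, the last holds). Time passes only in rows, so rows that do not move let the fingers close. It gives the time, the measured TCP pose, the force, the opening and the grip force at its end, in the units of the state.
- read_state(): the state, without advancing time (a new reading comes with each control period).
- camera(name): name is "scene" or "side" or "wrist"; returns a dict with "image" (384x512x3 uint8, red, green, blue), "z_map" (384x512 float32, m along the optical axis (not along the pixel's ray), 0 where there is no reading), "mtx" (3x3 intrinsics, pixels), "view" (4x4, takes a point from world to camera coordinates). Camera axes: x right, y up, looking along -z (the intrinsics and any distortion apply to the point x, -y, -z); pixel columns grow to the right and rows downward; lengths in m; the calibration is good to about 2 mm. The wrist camera is an equidistant fisheye: a pixel r from the principal point sees the ray r / f radians off the axis. A picture is of the moment at which its call begins.
- close_job(): hands the job in; it is judged then, once.
The state is a dict: "time": time; "joint_positions": joint angles; "joint_vel": joint speeds; "joint_torque": joint torques, N m; "ee_pos": TCP position; "eef_rot": TCP orientation; "ft_force": force on the tool from outside, world axes, zero at the start; "torque": the same for the moment, N m; "width": finger opening in m; "grip_force": force on a finger pad.
Only numpy, scipy, OpenCV 4.12 (cv2) and the standard library are available. Lean on these libraries where they do the work, as an engineer would, in place of code of your own. Each camera call takes 0.05 s, during which the arm holds its last target. There are 200 camera calls.

### The job

On the serving counter, swing the pale wooden tray guide rail round the steel post in its forked end until its free end lies centred over the blue round mark, so that the rail points from the post to that mark. Slide it flat along the counter without lifting it, keep the forked end on its post all the way, and let go.

Things in the scene. Friction and masses are not known exactly. Their poses are not given: they have to be found in the camera images.
- rail: Loose pale wood bar, 254 x 34 x 28 mm high, 0.2 kg, flat on the counter, held by friction only; aluminium band at the free end. Origin: pivot point, on the underside in the fork's slot; x runs along the bar to the free end, z up. Solid from x = 10 to 238 mm; two 7 mm prongs reach back to x = -16 with an open slot 20 mm wide that straddles the post (3 mm play).
- rail_free_end (a point): Point on the centre line of the rail's underside near its free end (rail x = +222 mm, 16 mm short of the very end, within the band of aluminium): this belongs over the centre of the blue mark.
- post: Fixed upright steel pin, 14 mm in diameter, 55 mm high, rising from the counter in the slot of the rail's forked end, with a dark flat collar round its foot. Origin on its axis at counter height.
- blue_mark: Flat blue disc, 72 mm across, stuck on the counter (0.8 mm thick, no obstacle); origin at its centre at counter height, 222 mm from the post's axis. The rail starts 0.3 to 0.55 rad away from it, on either side. A like red disc on the rail's other side is not the target. The counter between the marks is clear.
There are look-alikes about, which are no part of the job. Of the things like the post, leave any that is pink; of the rest the smaller one is meant.

How it is judged:
By the outcome, as a careful person would: the job done as asked, in the order asked, and still so for the second after the job is handed in, with the robot touching nothing.
It also fails if it takes over 29 s, if anything falls off the work surface, if the arm or the gripper's body presses on something with over 40 N, if the wrist force passes 120 N, or if a joint passes its speed limit or range.

## Working session

There is one attempt and no reset: what is moved stays moved. The work goes in short steps, Python scripts to look and compute and a tool call to move; the robot and the scene stay as the last step left them, time stands still between calls to the robot, and variables do not carry over. Pictures are saved under pics/ and viewed, at most 10 in all, crops included, and the job is handed in when it is done.

Besides the shell and the picture viewer there is one more tool, called as a command line: name --pt "numbers of a row" for each row, then --argument value for the rest. step_arm: Moves the arm, as the interface text tells. Shifts and turns lie within -1 to 1; 1 stands for 25 mm of shift or 0.12 rad of turn. Its arguments: {"type":"object","properties":{"delta_pos":{"type":"array"},"turn":{"type":"array"},"grip":{"type":"number"},"newtons":{"type":"number"}},"required":["delta_pos","turn"]}

```bash
mkdir -p pics; cat > h.py <<'E'
import numpy as np, cv2, pickle
from bench import *
def snap(n,f):
    c=camera(n); pickle.dump(c,open(f'pics/{f}.pkl','wb')); cv2.imwrite(f'pics/{f}.png',c['image'][...,::-1]); return c
def load(f): return pickle.load(open(f'pics/{f}.pkl','rb'))
def ray(c,u,v):
    K=c['mtx']; x=(u-K[0,2])/K[0,0]; y=(v-K[1,2])/K[1,1]
    return np.array([x,-y,-1.])
def world(c,u,v,z=None):
    "pixel -> world by depth, or on plane z"
    V=np.linalg.inv(c['view']); d=ray(c,u,v); o=V[:3,3]; D=V[:3,:3]@d
    s=c['z_map'][int(round(v)),int(round(u))] if z is None else (z-o[2])/D[2]
    return o+s*D
E
python3 - <<'E'
from h import *
a=snap('scene','s1'); b=snap('side','d1')
cv2.imwrite('pics/both.png',cv2.resize(np.hstack([a['image'],b['image']])[...,::-1],(800,300)))
print(a['mtx'],b['mtx'],read_state()['time'])
E
```

```text
[[398.86130782   0.         252.3244812 ]
 [  0.         398.86130782 190.06798229]
 [  0.           0.           1.        ]] [[379.05565524   0.         258.52334187]
 [  0.         379.05565524 198.15610659]
 [  0.           0.           1.        ]] 0.1
```

View pics/s1.png

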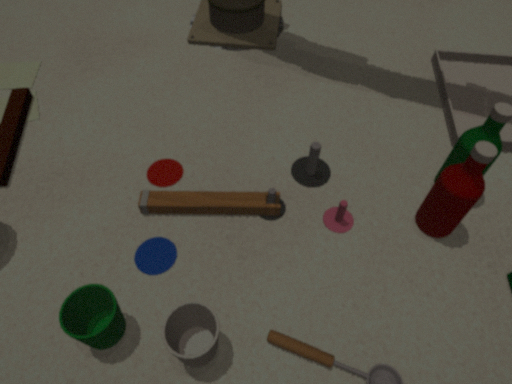

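View pics/d1.png

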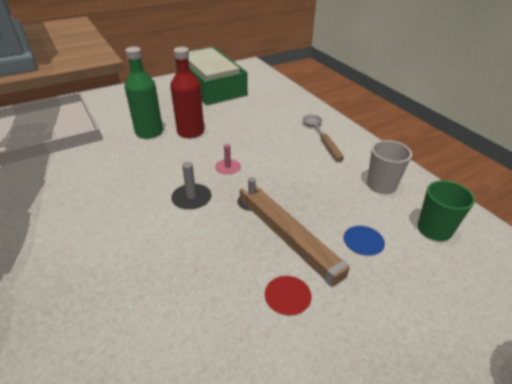

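In the scene view, the post-like pins are a tall grey pin (314,150), a pink one (340,212), and a small steel one in the fork (271,195). I choose the small steel one, since it isn't pink and is smaller than the other grey pin. The blue mark is at (156,256) and the red decoy at (165,172). The rail's band is at (145,200). The side view agrees: post (252,185), tall pin (189,180), pink (227,155), blue (364,240), band (337,270).

```bash
cat > m.py <<'E'
from h import *
from scipy.optimize import least_squares
def blue(c):
    h=cv2.cvtColor(c['image'],cv2.COLOR_RGB2HSV); m=cv2.inRange(h,(105,120,50),(130,255,255))
    n,l,s,ct=cv2.connectedComponentsWithStats(m); i=1+s[1:,4].argmax(); return ct[i],s[i]
def cloud(c):
    v,u=np.mgrid[0:384,0:512]; K=c['mtx']; z=c['z_map']
    P=np.stack([(u-K[0,2])/K[0,0]*z,-(v-K[1,2])/K[1,1]*z,-z],-1)
    V=np.linalg.inv(c['view']); W=P@V[:3,:3].T+V[:3,3]; W[z==0]=np.nan; return W
def rail(c,near,R=.35):
    "top points of the bar: rect fit"
    W=cloud(c); m=(W[...,2]>.019)&(W[...,2]<.036)&(np.hypot(W[...,0]-near[0],W[...,1]-near[1])<R)
    n,l,s,ct=cv2.connectedComponentsWithStats(m.astype(np.uint8))
    i=1+s[1:,4].argmax(); p=W[l==i]; r=cv2.minAreaRect((p[:,:2]*1000).astype(np.float32))
    return r,p,np.median(p[:,2])
E
python3 - <<'E'
from m import *
for f,pt in (('s1',(271,193)),('d1',(252,181))):
    c=load(f); b,s=blue(c); B=world(c,*b,z=.0008); print(f,'blue px',b.round(1),s,B.round(4), 'depth',world(c,*b).round(4))
    r,p,z=rail(c,B); print('rail',[np.round(x,1) for x in r],'z',z.round(4),np.percentile(p[:,2],[5,95]).round(4),len(p)); print(cv2.boxPoints(r).round(1).tolist())
    W=cloud(c)
    print('post',world(c,*pt).round(4))
    q=W[(W[...,2]>.04)&(W[...,2]<.07)]; w=world(c,*pt); q=q[np.hypot(*(q-w)[:,:2].T)<.025]; print(len(q),q.mean(0).round(4),q.max(0).round(4),q.min(0).round(4))
a=load('s1')['image'][150:280,110:370]; cv2.imwrite('pics/crop.png',cv2.resize(a[...,::-1],None,fx=3,fy=3,interpolation=2))
E
```

```text
s1 blue px [155.2 255.6] [ 135  238   41   37 1173] [ 0.7229 -0.0385  0.0008] depth [ 7.223e-01 -3.890e-02 -4.000e-04]
rail [array([613.5,  37.2]), array([ 37. , 253.6]), np.float64(5.8)] z 0.0268 [0.0217 0.0286] 2387
[[582.2999877929688, 161.5], [607.9000244140625, -90.80000305175781], [644.5999755859375, -87.0999984741211], [619.0999755859375, 165.1999969482422]]
post [0.6069 0.1463 0.0545]
73 [0.6035 0.1473 0.0503] [0.6083 0.1537 0.0552] [0.5941 0.1407 0.0401]
d1 blue px [363.7 240.3] [344 227  40  28 845] [ 0.7192 -0.0413  0.0008] depth [ 7.204e-01 -4.050e-02 -6.000e-04]
rail [array([610.7,  35.3]), array([ 35.7, 254.4]), np.float64(6.3)] z 0.0268 [0.0216 0.0284] 2377
[[579.0, 159.8000030517578], [607.0, -93.0999984741211], [642.4000244140625, -89.19999694824219], [614.4000244140625, 163.6999969482422]]
post [0.5974 0.1401 0.0539]
65 [0.5971 0.1428 0.049 ] [0.6063 0.1508 0.0553] [0.5921 0.1382 0.04  ]
```

View pics/crop.png

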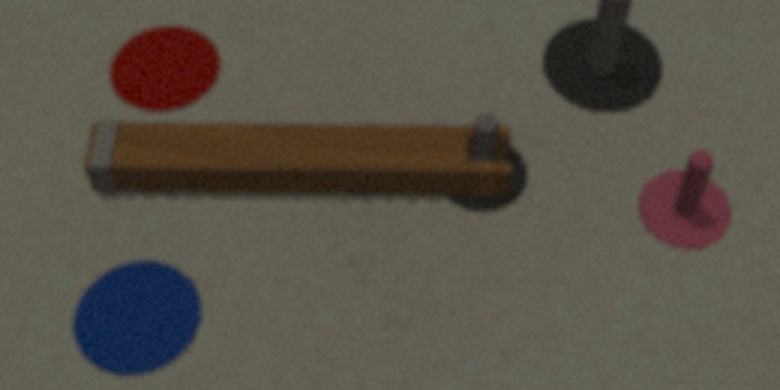

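The crop confirms it: the small steel pin with the dark collar stands in the rail's fork, and the tall pin and pink pin stand apart. Next I'll check obstacles and the tool's yaw.

```bash
python3 - <<'E'
from m import *
from scipy.spatial.transform import Rotation as R
s=read_state(); print(R.from_quat(s['eef_rot']).as_matrix().round(3), s['ee_pos'])
H=np.zeros((20,24))
for f in('s1','d1'):
    W=cloud(load(f)).reshape(-1,3); W=W[np.isfinite(W).all(1)]
    i=((W[:,0]-.2)/.04).astype(int); j=((W[:,1]+.35)/.04).astype(int); k=(W[:,0]>.2)&(W[:,1]>-.35)&(i<20)&(j<24)&(W[:,2]<.5)
    np.maximum.at(H,(i[k],j[k]),W[k,2])
print('y',' '.join(f'{int(-350+40*j):4d}' for j in range(24)))
for i in range(20): print(f'{200+40*i:4d}',' '.join(f'{int(h*1000):4d}' for h in H[i]))
E
```

```text
[[-0.94   0.341 -0.   ]
 [ 0.341  0.94  -0.001]
 [-0.    -0.001 -1.   ]] [0.21287628 0.58723692 0.19223672]
y -350 -310 -270 -230 -190 -150 -110  -70  -30   10   50   90  130  170  210  250  290  330  370  410  450  490  530  570
 200    1    2    1    1    1    1    1    1    1    2    1    2    1    1    1    1    2    1    1    2    2   30    7    6
 240    1    1    1    1    1    1    1    2    1    1    1    2    1    1    1    1    2    1    1    1    2   30    7    7
 280    1    1    1    1    1    1    1    2    2    2    1    1    1    2    1    1    1    1    2    1    2   30    6    6
 320    1    0    1    1    1    1    2    2    2    2    1    2    1    1    1    1    1    1    1    2    2   30    6    6
 360    2    1    1    1    1    2    1    2    1    3    1    2    1    2    1    2    2    1    1    1    2   30   29   29
 400    1    2    1    1    2    2    1    2    2    1    2    1    2    1    1    1    2    1    2    1    1   28    1   30
 440    1    1    1    1    1    2    1    1    2    1    2    3    2    2    2    2    2    2    1    1  132  131    2 
[... 929 characters left out ...]
    2    2    2    2    2    2    3    2    2    2    3    2    2   74   75
 800    0    0    1    3    2   85   86   85    4   86   86   84   21   21   16    2    2    2    2    2    2    2   69   69
 840    0    0    1    2    2   86   85   86    2   86   84   86   18   21   21   20   15   16    2    2    2    2    0    0
 880    0    0    1    2    2    2   86   85    3   86   86   86    2    2    2    1   15   13    0    0    0    0    0    0
 920    0    0    0    2    2    2    1    1    1    1    1    0    0    1    0    0    0    0    0    0    0    0    0    0
 960    0    0    0    0    0    1    0    0    1    1    1    0    0    0    0    0    0    0    0    1    0    1    1    0
```

step_arm --pt "0 0 1" --pt "0 0 1" --pt "0.6 -0.9 0" --pt "0.6 -0.9 0" --pt "0.6 -0.9 0" --pt "0.6 -0.9 0" --pt "0.6 -0.9 0" --pt "0.6 -0.9 0" --pt "0.6 -0.9 0" --pt "0.6 -0.9 0" --pt "0.6 -0.9 0" --pt "0.6 -0.9 0" --turn '[0,0,-0.36,-0.36,-0.36,-0.36,-0.36,-0.36,-0.36,-0.36,-0.36,-0.36]'

```text
time: 1.3
ee_pos: [0.3642, 0.3607, 0.243]
eef_rot: [0.382, 0.924, 0.0, 0.0]
ft_force: [1.3, 0.6, -0.3]
width: 0.0869
grip_force: 0.0
```

step_arm --pt "0.6 -0.9 0" --pt "0.6 -0.9 0" --pt "0.6 -0.9 0" --pt "0.6 -0.9 0" --pt "0.6 -0.9 0" --pt "0.6 -0.9 0" --pt "0.6 -0.9 0" --pt "0.6 -0.9 0" --pt "0.6 -0.9 0" --pt "0.6 -0.9 0" --pt "0.6 -0.9 0" --pt "0.6 -0.9 0" --turn '[-0.36,-0.36,-0.36,-0.36,-0.36,-0.36,-0.36,-0.36,-0.36,-0.36,-0.36,-0.36]'

```text
time: 2.5
ee_pos: [0.5442, 0.0906, 0.243]
eef_rot: [0.606, 0.796, -0.0, 0.0]
ft_force: [0.3, 0.3, 0.0]
width: 0.087
grip_force: 0.0
```

step_arm --pt "0.6 -0.9 -0.5" --pt "0.6 -0.9 -0.5" --pt "0.6 -0.9 -0.5" --pt "0.6 -0.9 -0.5" --pt "0 0 -0.5" --pt "0 0 0" --turn '[-0.36,-0.36,-0.36,-0.36,0,0]'

```text
time: 3.1
ee_pos: [0.6023, 0.0014, 0.1784]
eef_rot: [0.672, 0.741, -0.001, -0.001]
ft_force: [0.1, 0.2, 0.4]
width: 0.0871
grip_force: 0.0
```

```bash
cat >> m.py <<'E'
def wcloud(c):
    v,u=np.mgrid[0:384,0:512]; K=c['mtx']; a=(u-K[0,2])/K[0,0]; b=(v-K[1,2])/K[1,1]; t=np.hypot(a,b)+1e-9
    k=np.tan(np.minimum(t,1.5))/t; z=c['z_map']; P=np.stack([a*k*z,-b*k*z,-z],-1)
    V=np.linalg.inv(c['view']); W=P@V[:3,:3].T+V[:3,3]; W[(z==0)|(t>1.35)]=np.nan; return W
def wmeas(c):
    W=wcloud(c); h=cv2.cvtColor(c['image'],cv2.COLOR_RGB2HSV); m=cv2.inRange(h,(105,120,40),(130,255,255))>0
    p=W[m&(abs(W[...,2])<.008)]; 
    if len(p): print('blue',len(p),cv2.minEnclosingCircle((p[:,:2]*1000).astype(np.float32)),p.mean(0).round(4))
    m=(W[...,2]>.022)&(W[...,2]<.034)
    n,l,s,ct=cv2.connectedComponentsWithStats(m.astype(np.uint8))
    for i in 1+np.argsort(-s[1:,4])[:2]:
        q=W[l==i]; r=cv2.minAreaRect((q[:,:2]*1000).astype(np.float32)); print('top',s[i,4],r,cv2.boxPoints(r).round(0).tolist(),np.median(q[:,2]).round(4))
    q=W[(W[...,2]>.045)&(W[...,2]<.058)&(np.hypot(W[...,0]-.6,W[...,1]-.145)<.03)]
    if len(q): print('post',len(q),q.mean(0).round(4),q.min(0).round(4),q.max(0).round(4))
E
python3 - <<'E'
from m import *
c=snap('wrist','w1'); wmeas(c); print(c['mtx'][0])
E
```

```text
blue 1614 ((720.1361083984375, -38.39322280883789), 35.21863555908203) [ 0.7192 -0.0335  0.0025]
top 5547 ((611.0828247070312, 41.164520263671875), (34.50105285644531, 245.7738494873047), 6.487381458282471) [[580.0, 161.0], [608.0, -83.0], [642.0, -79.0], [614.0, 165.0]] 0.0297
top 187 ((881.89013671875, 60.157005310058594), (45.68419647216797, 12.058500289916992), 89.01219177246094) [[875.0, 37.0], [888.0, 37.0], [888.0, 83.0], [876.0, 83.0]] 0.0288
post 147 [0.5986 0.1455 0.0554] [0.592  0.1398 0.0458] [0.605  0.1528 0.0579]
[297.31863964   0.         250.25000006]
```

View pics/w1.png

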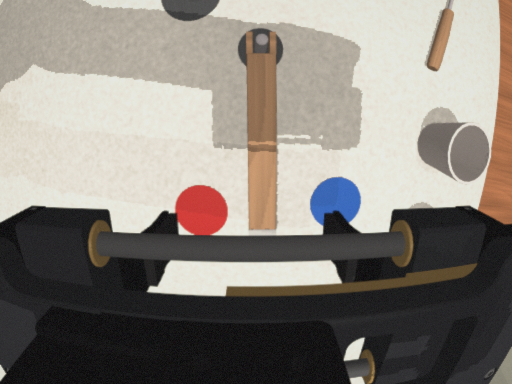

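The wrist view shows the post at (262,40), the rail running to (262,228), the blue mark at (335,200) and the red at (200,208). It agrees with the other views: rail top about 0.028 m, post (0.599, 0.1455), blue (0.7205, −0.039). The swing is +0.475 rad, and I'll grip 135 mm from the post.

step_arm --pt "0.47 0.38 0" --pt "0 0 -0.7" --pt "0 0 -0.7" --pt "0 0 -0.7" --pt "0 0 -0.7" --pt "0 0 -0.7" --pt "0 0 -0.7" --pt "0 0 -0.7" --pt "0 0 -0.7" --pt "0 0 -0.4" --pt "0 0 -0.4" --pt "0 0 -0.4" --turn '[0.08,0,0,0,0,0,0,0,0,0,0,0]'

```text
time: 4.35
ee_pos: [0.6153, 0.0127, 0.0106]
eef_rot: [0.667, 0.745, 0.001, 0.0]
ft_force: [-0.1, -0.5, 0.6]
width: 0.0871
grip_force: 0.0
```

step_arm --pt "0 0 0" --pt "0 0 0" --pt "0 0 0" --pt "0 0 0" --pt "0 0 0" --pt "0 0 0" --pt "0 0 0" --pt "0 0 0" --turn '[0,0,0,0,0,0,0,0]' --grip 0.65 --newtons 8

```text
time: 5.15
ee_pos: [0.6148, 0.0122, 0.0105]
eef_rot: [0.667, 0.745, 0.0, 0.0]
ft_force: [-0.1, 0.9, 1.2]
width: 0.0334
grip_force: 0.0
```

step_arm --pt "0 0 0" --pt "0 0 0" --pt "0 0 -0.15" --pt "0 0 -0.15" --pt "0 0 0" --turn '[0,0,0,0,0]' --grip 0.45

```text
time: 5.65
ee_pos: [0.6142, 0.0121, 0.0022]
eef_rot: [0.667, 0.745, -0.0, -0.0]
ft_force: [-0.6, 0.6, 1.1]
width: 0.0477
grip_force: 0.0
```

step_arm --pt "0 0 0" --pt "0 0 0" --pt "0 0 0" --pt "0 0 0" --pt "0 0 0" --pt "0 0 0" --turn '[0,0,0,0,0,0]' --grip 0.8 --newtons 8

```text
time: 6.25
ee_pos: [0.6148, 0.0121, 0.003]
eef_rot: [0.667, 0.745, 0.0, 0.0]
ft_force: [0.2, -0.5, 0.7]
width: 0.0186
grip_force: 0.0
```

```bash
python3 - <<'E'
from m import *
c=snap('wrist','w2'); wmeas(c); s=read_state(); print(s['width'],s['grip_force'],s['time'])
d=snap('side','d2'); a=snap('scene','s2')
cv2.imwrite('pics/v2.png',cv2.resize(np.hstack([cv2.resize(d['image'][120:340,160:440],(400,314)),cv2.resize(a['image'][130:290,80:320],(400,314))])[...,::-1],(800,314)))
E
```

```text
blue 387 ((746.0989990234375, -30.48809242248535), 17.824617385864258) [ 0.7462 -0.0283  0.0024]
top 12931 ((606.7636108398438, 75.3107681274414), (34.58745574951172, 140.34263610839844), 6.310518741607666) [[582.0, 143.0], [597.0, 4.0], [632.0, 7.0], [616.0, 147.0]] 0.0297
top 894 ((618.2630615234375, -22.045673370361328), (25.773908615112305, 18.95347785949707), 6.1601457595825195) [[604.0, -14.0], [606.0, -33.0], [632.0, -30.0], [630.0, -11.0]] 0.0296
0.017943306291680484 0.0 6.3
```

View pics/v2.png

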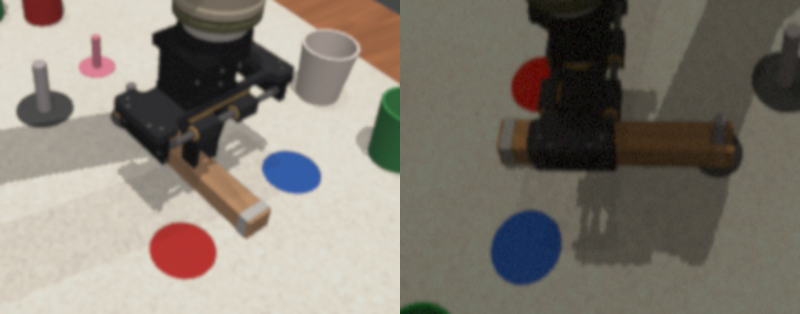

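The side crop shows the gripper over the bar, but it isn't clear whether the fingers straddle it. The width (18 mm) and zero grip force say they don't. I'll measure the fingertips in depth.

```bash
python3 - <<'E'
from m import *
d=load('d2'); cv2.imwrite('pics/v3.png',cv2.resize(d['image'][200:290,200:320],(800,600),interpolation=cv2.INTER_CUBIC)[...,::-1])
for n,W in (('side',cloud(d)),('scene',cloud(load('s2')))):
    q=W[(abs(W[...,0]-.615)<.08)&(abs(W[...,1]-.012)<.03)&(W[...,2]<.16)]
    for z in np.arange(0,.1,.008):
        k=q[(q[:,2]>=z)&(q[:,2]<z+.008)]
        if len(k): print(n,round(z,3),len(k),k.min(0).round(3)[:2],k.max(0).round(3)[:2])
E
```

```text
side 0.0 276 [ 0.536 -0.018] [0.695 0.042]
side 0.008 75 [ 0.593 -0.017] [0.601 0.042]
side 0.016 88 [ 0.593 -0.018] [0.6   0.042]
side 0.024 335 [ 0.594 -0.018] [0.632 0.042]
side 0.032 81 [ 0.596 -0.002] [0.633 0.02 ]
side 0.04 82 [ 0.595 -0.003] [0.633 0.02 ]
side 0.048 72 [ 0.595 -0.003] [0.634 0.021]
side 0.056 55 [ 0.594 -0.002] [0.634 0.015]
side 0.064 47 [ 0.592 -0.003] [0.636 0.013]
side 0.072 27 [ 0.591 -0.003] [0.638 0.019]
side 0.08 9 [ 0.591 -0.003] [0.64  0.004]
side 0.088 6 [0.629 0.006] [0.63  0.013]
side 0.096 31 [ 0.577 -0.004] [0.694 0.041]
scene 0.0 170 [ 0.535 -0.018] [0.695 0.042]
scene 0.008 5 [0.628 0.04 ] [0.63  0.042]
scene 0.016 2 [0.629 0.04 ] [0.629 0.041]
scene 0.024 52 [0.597 0.034] [0.63  0.042]
```

View pics/v3.png

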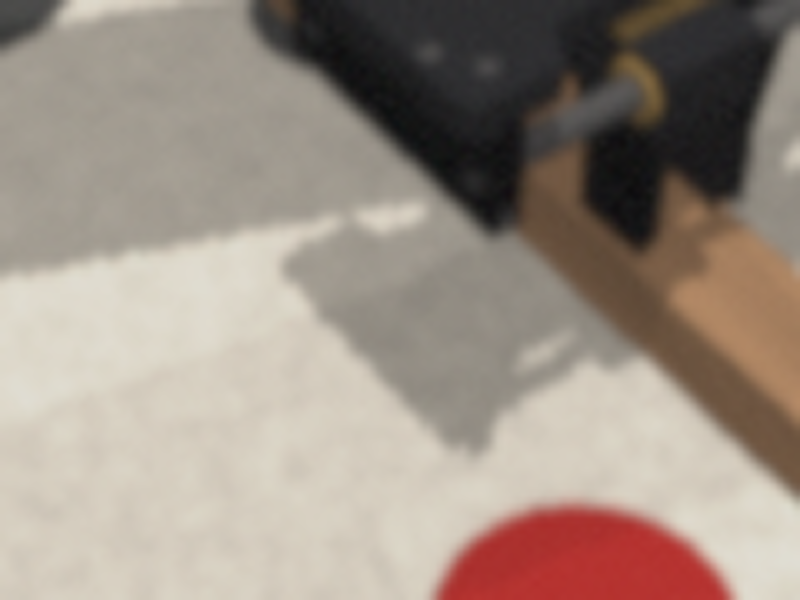

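The crop shows the fingertips resting just above the bar's top, not beside it. The tips and body (underside at z≈0.096) stand about 25 mm higher than the reported TCP z says, while x and y agree. I'll open, then measure the actual tip height from the side.

step_arm --pt "0 0 0.2" --pt "0 0 0" --pt "0 0 0" --pt "0 0 0" --pt "0 0 0" --pt "0 0 0" --pt "0 0 0" --pt "0 0 0" --turn '[0,0,0,0,0,0,0,0]' --grip 0

```text
time: 7.2
ee_pos: [0.6148, 0.0121, 0.0079]
eef_rot: [0.667, 0.745, 0.0, 0.0]
ft_force: [-0.1, -0.2, -0.4]
width: 0.0734
grip_force: 0.0
```

```bash
cat > tip.py <<'E'
from m import *
import sys
d=snap('side',sys.argv[1]); s=read_state(); x0,y0,z0=s['ee_pos']; W=cloud(d)
print(s['ee_pos'].round(4) if hasattr(s['ee_pos'],'round') else s['ee_pos'],s['width'])
dk=d['image'].max(2)<70
for nm,a,b in(('near',-.075,-.035),('far',.035,.075)):
    q=W[dk&(W[...,0]-x0>a)&(W[...,0]-x0<b)&(abs(W[...,1]-y0)<.016)&(W[...,2]<.14)&(W[...,2]>.004)]
    print(nm,len(q),np.sort(q[:,2])[:12].round(4) if len(q) else '', q[q[:,2]<.06].mean(0).round(3) if len(q) else '')
cv2.imwrite(f'pics/{sys.argv[1]}c.png',cv2.resize(d['image'][180:290,200:350],(800,587),interpolation=cv2.INTER_CUBIC)[...,::-1])
E
python3 tip.py d3
```

```text
[0.6147 0.0121 0.0079] 0.07773879710998818
near 92 [0.041  0.0411 0.0414 0.0416 0.0417 0.0421 0.0422 0.0423 0.0424 0.0425
 0.0432 0.0433] [0.571 0.002 0.05 ]
far 416 [0.0381 0.04   0.0404 0.0406 0.0406 0.0408 0.0412 0.0414 0.0415 0.0421
 0.0424 0.0425] [0.653 0.012 0.05 ]
```

View pics/d3c.png

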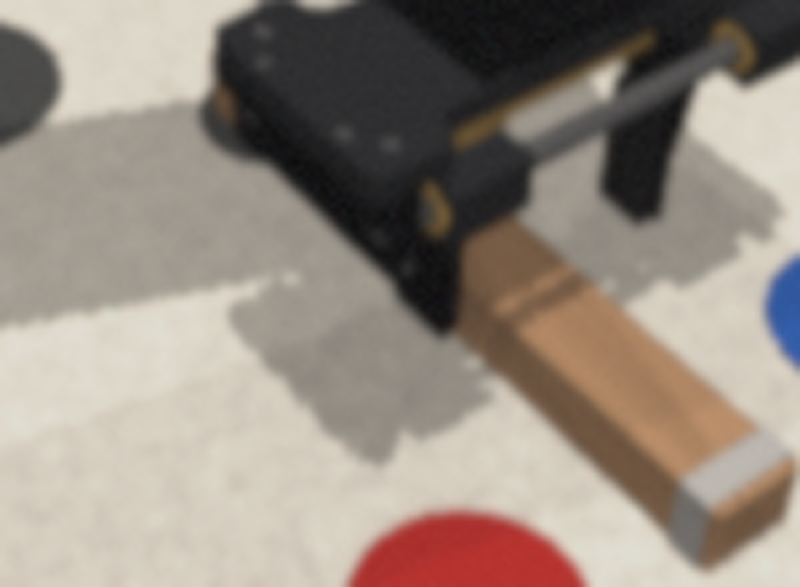

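The crop shows the fingers on both sides of the bar with their tips clear of the counter. Depth puts them at about 0.039 m, roughly 31 mm above the reported TCP z. Going down a measured 29 mm, in two stages with force checks.

step_arm --pt "0 0 -0.25" --pt "0 0 -0.25" --pt "0 0 -0.25" --pt "0 0 0" --turn '[0,0,0,0]'

```text
time: 7.65
ee_pos: [0.6138, 0.0121, -0.0122]
eef_rot: [0.667, 0.745, -0.001, -0.001]
ft_force: [0.4, 0.5, 0.2]
width: 0.0867
grip_force: 0.0
```

```bash
python3 tip.py d4
```

```text
[ 0.6142  0.012  -0.0116] 0.08692034143807342
near 371 [0.0222 0.0223 0.0224 0.0226 0.023  0.0232 0.0241 0.0249 0.0253 0.0254
 0.0256 0.0261] [0.563 0.002 0.032]
far 563 [0.0192 0.0206 0.0206 0.0207 0.0213 0.0216 0.0216 0.0219 0.022  0.0221
 0.0224 0.0229] [0.659 0.012 0.039]
```

step_arm --pt "0 0 -0.2" --pt "0 0 -0.2" --pt "0 0 -0.1" --pt "0 0 0" --turn '[0,0,0,0]'

```text
time: 8.1
ee_pos: [0.6144, 0.0121, -0.0238]
eef_rot: [0.667, 0.745, -0.0, -0.0]
ft_force: [-0.4, 0.3, 0.9]
width: 0.0872
grip_force: 0.0
```

step_arm --pt "0 0 0" --pt "0 0 0" --pt "0 0 0" --pt "0 0 0" --pt "0 0 0" --pt "0 0 0" --pt "0 0 0" --pt "0 0 0" --pt "0 0 0" --turn '[0,0,0,0,0,0,0,0,0]' --grip 0.65 --newtons 8

```text
time: 9.0
ee_pos: [0.6147, 0.0121, -0.0233]
eef_rot: [0.667, 0.745, -0.0, -0.0]
ft_force: [-0.0, 0.2, 0.3]
width: 0.0339
grip_force: 8.0
```

```bash
python3 tip.py d5; python3 -c "
from m import *
wmeas(snap('wrist','w5'))"
```

```text
[ 0.6147  0.0121 -0.0233] 0.034154700254431965
near 395 [0.1165 0.1165 0.1166 0.1166 0.1166 0.1167 0.1168 0.1168 0.1168 0.1169
 0.1169 0.117 ] [nan nan nan]
far 157 [0.0985 0.0987 0.0989 0.099  0.0992 0.0993 0.0993 0.0994 0.0996 0.0996
 0.1079 0.1083] [nan nan nan]
blue 82 ((745.309814453125, -16.436580657958984), 10.270718574523926) [ 0.7445 -0.0163  0.0024]
top 16749 ((608.3368530273438, 76.1267318725586), (52.6424446105957, 118.69390869140625), 5.117401599884033) [[577.0, 133.0], [587.0, 15.0], [640.0, 19.0], [629.0, 138.0]] 0.0297
top 1463 ((616.2785034179688, -6.300271034240723), (34.11137390136719, 16.53575897216797), 6.299753189086914) [[598.0, 0.0], [600.0, -16.0], [634.0, -13.0], [632.0, 4.0]] 0.0296tip.py:8: RuntimeWarning: Mean of empty slice.
  print(nm,len(q),np.sort(q[:,2])[:12].round(4) if len(q) else '', q[q[:,2]<.06].mean(0).round(3) if len(q) else '')
  ret = um.true_divide(
```

The grip is sound: 34 mm opening, 8 N. Now I'll swing 0.47 rad on a 134 mm arc about the post.

step_arm --pt "0.249 0.034 0" --pt "0.248 0.046 0" --pt "0.245 0.057 0" --pt "0.242 0.069 0" --pt "0.239 0.08 0" --pt "0.235 0.091 0" --pt "0.23 0.102 0" --pt "0.225 0.113 0" --pt "0.22 0.123 0" --pt "0.213 0.133 0" --pt "0 0 0" --pt "0 0 0" --turn '[0.392,0.392,0.392,0.392,0.392,0.392,0.392,0.392,0.392,0.392,0,0]'

```text
time: 10.3
ee_pos: [0.6736, 0.0334, -0.0232]
eef_rot: [0.476, 0.879, 0.0, 0.0]
ft_force: [0.3, 0.6, -0.6]
width: 0.0341
grip_force: 8.0
```

```bash
cat > chk.py <<'E'
from m import *
import sys
t=sys.argv[1]; a=snap('scene','s'+t); d=snap('side','d'+t)
for n,c in(('scene',a),('side',d)):
    W=cloud(c); h=cv2.cvtColor(c['image'],cv2.COLOR_RGB2HSV)
    m=(W[...,2]>.024)&(W[...,2]<.033)&(W[...,0]>.57)&(W[...,0]<.76)&(W[...,1]<.18)&(W[...,1]>-.1)&(c['image'].max(2)>(45 if n=='scene' else 75))
    p=W[m][:,:2]*1000
    # centre line: slices along expected direction
    e=np.array([np.cos(-.99),np.sin(-.99)]); o=np.array([599.7,145.2]); nn=np.array([-e[1],e[0]]); s=(p-o)@e; y=(p-o)@nn
    S=[];Y=[]
    for k in np.arange(20,236,8):
        i=(s>k)&(s<k+8)
        if i.sum()>4 and 30<np.ptp(y[i])<40: S.append(k+4);Y.append((y[i].max()+y[i].min())/2)
    if len(S)>2:
        f=np.polyfit(S,Y,1); print(n,len(S),'end s',s.max().round(1),'min',s.min().round(1),'dang',f[0].round(4),'y0',f[1].round(1),'y222',np.polyval(f,222).round(1))
        print(np.c_[S,np.round(Y,1)].tolist())
cv2.imwrite(f'pics/v{t}.png',np.hstack([cv2.resize(d['image'][120:340,160:440],(400,314)),cv2.resize(a['image'][130:290,80:320],(400,314))])[...,::-1])
E
python3 chk.py 6
```

```text
scene 17 end s 236.6 min -16.7 dang -0.0051 y0 2.7 y222 1.6
[[24.0, 2.3], [32.0, 2.7], [40.0, 2.6], [48.0, 2.4], [56.0, 2.2], [64.0, 2.3], [72.0, 2.9], [80.0, 1.8], [168.0, 2.0], [176.0, 1.8], [184.0, 2.7], [192.0, 1.9], [200.0, 2.3], [208.0, 1.6], [216.0, 1.4], [224.0, 0.8], [232.0, 1.1]]
side 15 end s 236.8 min -17.3 dang -0.0038 y0 -1.0 y222 -1.9
[[24.0, -0.6], [32.0, -1.4], [40.0, -0.7], [48.0, -1.5], [56.0, -1.3], [160.0, -2.2], [168.0, -2.1], [176.0, -1.8], [184.0, -2.1], [192.0, -2.5], [200.0, -1.9], [208.0, -1.8], [216.0, -1.5], [224.0, -1.3], [232.0, -1.3]]
```

View pics/v6.png

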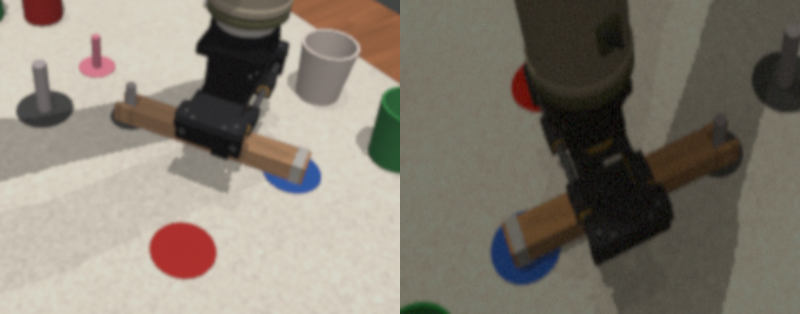

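The rail lies across the blue mark with its fork still on the post. Relative to the mark as each camera sees it, the free end is within about 1 mm. Releasing and retreating straight up.

step_arm --pt "0 0 0" --pt "0 0 0" --pt "0 0 0" --pt "0 0 0" --pt "0 0 0" --pt "0 0 0" --pt "0 0 0" --turn '[0,0,0,0,0,0,0]' --grip 0.2

```text
time: 11.1
ee_pos: [0.6734, 0.0333, -0.0233]
eef_rot: [0.475, 0.88, 0.0, 0.0]
ft_force: [0.5, 0.0, 0.8]
width: 0.0689
grip_force: 0.0
```

step_arm --pt "0 0 0.3" --pt "0 0 0.5" --pt "0 0 0.8" --pt "0 0 1" --pt "0 0 1" --pt "0 0 1" --pt "0 0 1" --pt "0 0 1" --pt "0 0 0.5" --pt "0 0 0" --pt "0 0 0" --turn '[0,0,0,0,0,0,0,0,0,0,0]'

```text
time: 12.2
ee_pos: [0.6731, 0.0333, 0.1535]
eef_rot: [0.475, 0.88, -0.0, -0.0]
ft_force: [0.1, 0.1, -0.7]
width: 0.0696
grip_force: 0.0
```

```bash
python3 chk.py 7; python3 -c "
from m import *
c=snap('wrist','w7');wmeas(c)"
```

```text
scene 27 end s 236.4 min -17.1 dang -0.0063 y0 2.6 y222 1.2
[[24.0, 2.5], [32.0, 2.1], [40.0, 2.8], [48.0, 2.6], [56.0, 1.7], [64.0, 1.7], [72.0, 1.7], [80.0, 1.6], [88.0, 2.6], [96.0, 2.4], [104.0, 2.3], [112.0, 1.9], [120.0, 1.9], [128.0, 2.1], [136.0, 2.2], [144.0, 1.6], [152.0, 1.7], [160.0, 1.4], [168.0, 1.9], [176.0, 1.7], [184.0, 1.2], [192.0, 1.3], [200.0, 1.7], [208.0, 1.5], [216.0, 1.5], [224.0, 1.0], [232.0, 0.5]]
side 27 end s 236.8 min -17.3 dang -0.0071 y0 -0.8 y222 -2.4
[[24.0, -0.8], [32.0, -1.1], [40.0, -0.9], [48.0, -1.4], [56.0, -1.3], [64.0, -1.1], [72.0, -1.5], [80.0, -0.5], [88.0, -1.2], [96.0, -1.7], [104.0, -1.4], [112.0, -2.0], [120.0, -1.0], [128.0, -1.8], [136.0, -2.4], [144.0, -1.9], [152.0, -2.1], [160.0, -2.4], [168.0, -2.4], [176.0, -1.9], [184.0, -2.4], [192.0, -2.6], [200.0, -2.2], [208.0, -2.5], [216.0, -2.6], [224.0, -1.6], [232.0, -1.5]]
blue 340 ((717.837646484375, -34.98134231567383), 34.2205924987793) [ 0.7134 -0.0283  0.0024]
top 5873 ((651.2816772460938, 66.36997985839844), (34.711341857910156, 223.33761596679688), 33.04844665527344) [[576.0, 151.0], [698.0, -37.0], [727.0, -18.0], [605.0, 169.0]] 0.0297
top 32 ((826.9945068359375, 52.712310791015625), (2.4834697246551514, 12.631606101989746), 6.765563488006592) [[825.0, 59.0], [827.0, 46.0], [829.0, 47.0], [827.0, 59.0]] 0.0257
post 168 [0.5995 0.1457 0.0555] [0.5921 0.1397 0.0453] [0.6057 0.1534 0.0579]
```

View pics/v7.png

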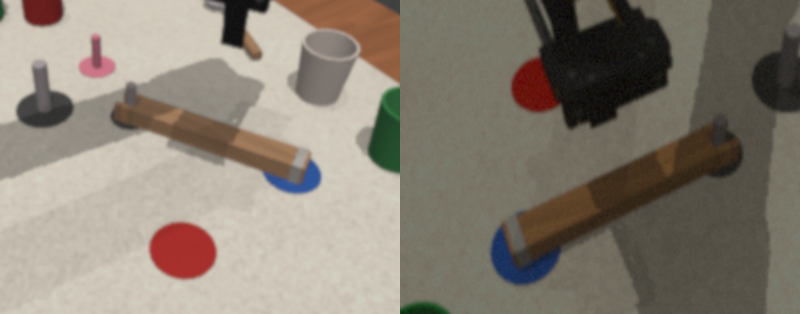

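The rail is released and still, with the fork on the post and the free end within about 1 mm of the mark's centre line. The gripper is well clear.

```bash
python3 -c "
from bench import *
print(close_job())"
```

```text
the job is handed in; nothing more can be done
None
```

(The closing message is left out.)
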